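# Turn the bead dish to the magnifier

## Robot

A 7-joint arm with a two-finger parallel gripper is mounted at the origin on the work surface. World frame = base frame: x ahead of the robot, y to its left, z up, the work surface at z = 0. Lengths are in m, angles in rad, forces in N, time in s.
With the tool pointing down it reaches from about 0.425 to 0.975 m from the base axis. Payload 16.7 kg.
Tool frame: the origin (TCP) lies on the centre line of the jaws, within the pads' length; the fingertips stand 14 mm ahead of it and the grasp point (between the pads) lies 5 mm behind it; z points along the fingers, y is the line along which they close (so a half turn about z gives the same grasp; the last joint's range is limited). The gripper opens to 85 mm and grips with 20 to 120 N. Pads are 22 mm wide; open, the fingers measure 114 mm over their backs; the gripper's body (76 mm by 85 mm) begins 54 mm behind the grasp point. The pads swing forward as they close: fully open they stand 13 mm farther back than shut.
Start: joints at [1.101, 0.426, 0.074, 1.606, -0.034, 1.111, -0.067], TCP at [0.213, -0.641, 0.245] pointing down, gripper open.
Joint ranges: [-2.85, 2.85], [-0.5, 2.14], [-1.23, 1.37], [0.21, 2.46], [-1.02, 4.16], [0.16, 2.05], [-2.73, 2.73]. Speed limits (rad/s): [1.89, 1.89, 2.39, 2.39, 3.01, 3.01, 3.01].

## Interface

Orientations are given as a unit quaternion [w, x, y, z].
In Python, from rig import arm gives the robot as it stands. The module is installed in compiled form; this text tells all that it offers.
- The arm moves only by the tool carry_out, never from a script. Its argument "motion" is a list that holds one entry, the list of rows, each a list of 7 numbers: the shift along the world's x, y, z in units of 30 cm (1.0 is 30 cm), then the turn, a rotation vector about the world's x, y, z in units of 180 degrees (1.0 is 180 degrees), then the opening, from -1 (shut) to 1 (fully open), so that 0 is half open. A call has exactly 8 rows; each row shifts and turns the commanded pose from where the row before left it; what a row does not reach is not made up. A row lasts 1/8 s, in which the tool goes at most 62.5 mm and 10.7 degrees, less where a joint would pass 70% of its speed; a pose out of reach is approached as far as the arm can. A call with a number of a shift or a turn outside -1 to 1 is refused whole. A call with a gripper value outside its range is refused whole. The fingers move at their own pace and stop on an object; the grip force is fixed at half the most. Time passes only in rows, so rows that do not move let the fingers close, or fill a call up. It gives the time, the measured TCP pose, the force, the opening and the grip force at its end, in the units of the state.
- arm.get_state(): the state, without advancing time (a new reading comes with each control period).
- arm.get_image(name): name is "scene" or "top"; returns a dict with "color" (480x640x3 uint8, blue, green, red), "fx", "fy", "cx", "cy" (pixels), "distortion" ([k1, k2, p1, p2, k3] as OpenCV has them; the pictures are not rectified), "xyz" and "attitude" of the camera in the world. Camera axes: x right, y down, z forward; pixel columns grow to the right and rows downward; lengths in m; the calibration is good to about 2 mm. A picture is of the moment at which its call begins. There is no depth.
- arm.close_job(): hands the job in; it is judged then, once.
The state is a dict: "t": time; "q": joint angles; "qd": joint speeds; "joint_efforts": joint torques, N m; "tcp_pos": TCP position; "eef_rot": TCP orientation; "ft_force": force on the tool from outside, world axes, zero at the start; "moment": the same for the moment, N m; "gripper_width": finger opening in m; "gripper_force": force on a finger pad.
Only numpy, scipy, OpenCV 4.12 (cv2) and the standard library are available. Lean on these libraries where they do the work, as an engineer would, in place of code of your own. Each camera call takes 0.05 s, during which the arm holds its last target. There are 200 camera calls.

## Task

Draw the bead dish up out of its slot in the acrylic rack and give it a quarter turn so that its saucer points squarely at the lens of the magnifier, keeping it level and moving smoothly so that the loose ball bead stays in the middle of the saucer. Finish while still holding the dish up there, level and still, with the bead straight in front of the centre of the lens, at the same height and about 9 cm from the glass. Do not touch the magnifier, and leave the vials, the crimping tool and the keepsake box where they are.

Things in the scene. Friction and masses are not known exactly. Their poses are not given: they have to be found in the camera images.
- bead_dish: Loose bead dish, 0.2 kg: upright aluminium plate 8 mm thick (x), 70 mm wide (y), 88 mm tall, a white ceramic saucer fixed to its +x side. Origin: middle of the plate, level with the saucer's underside, which rests on the rack; x points out over the saucer, z up; x starts roughly away from the robot. Below the origin the plate goes on as a tongue 60 mm wide, 33 mm long, in the rack's slot.
- plate_top (a point): Middle of the plate's upper edge, 88 mm above the dish's origin; axes as the dish's. Pinch the plate here across its 8 mm thickness (along x): the upper 45 mm are free on both faces.
- saucer (a point): Centre of the saucer's flat inner floor, 49 mm along x and 5 mm above the dish's origin; axes as the dish's. The saucer's rim is 90 mm across and 14 mm above its underside; its walls slope about 23 degrees down to a flat middle about 25 mm across.
- bead_center (a point): Centre of the loose dark wooden ball bead, 20 mm in diameter, about 12 g, lying in the middle of the saucer, its centre 10 mm above the saucer's floor. It rolls if the dish is tilted or jerked.
- rack: Fixed clear acrylic block 150 mm (x) by 120 mm (y), 45 mm tall; origin at the centre of its underside, z up. Its slot for the dish's tongue, 12 by 64 mm, 35 mm deep, is open at the top, centred at x = -5 mm, y = 0, long side along y. At x = -53 mm three wells hold the vials.
- magnifier: Fixed magnifier: round lens in a dark steel ring (102 mm over all, 9 mm thick), upright on a rod and a foot 100 mm across. Origin at the centre of the foot's underside; y is the lens's axis (level, through the glass), x lies in the plane of the glass. Both sides of the lens are alike and either will do; the rack stands to its left or right, along y. Ring top 211 mm above the table.
- lens (a point): Centre of the lens, 160 mm above the table on the magnifier's axis; axes as the magnifier's.
- vial0: Loose stoppered bead vial, 24 mm across, 59 mm tall, standing 35 mm deep in a well of the rack, its top 69 mm above the table; origin at the centre of its underside. To be left alone.
- vial1: As vial0, the middle one.
- vial2: As vial0, in the third well.
- crimper: Black plastic-handled crimping tool lying on the table near the robot, 165 mm long along x, 18 mm tall; origin under its pivot. To be left alone.
- keepsake_box: Closed pine box, 84 by 124 mm, 59 mm tall, beyond the rack; origin at the centre of its underside. To be left alone.
There are look-alikes about, which are no part of the job. What is meant by the magnifier is not red, and is the larger of those in its own colour.

How it is judged:
On the way, in this order (a step that is already met when the one before it is completed fails the run):
1. the dish is drawn up out of the slot with the bead in the middle of its saucer (z of bead_dish in the frame of rack above 0.08 m and horizontal distance between bead_center and saucer below 0.02 m and z of bead_center in the frame of saucer between 0 and 0.02 m), for 0.1 s.
2. held clear of the rack, the dish has made its quarter turn: the saucer faces along the lens's axis, the bead still in the middle (all of step 1 and angle between the x axis of bead_dish and the y axis of magnifier, either way round below 0.2 rad and angle between bead_dish's own z axis and vertical below 0.15 rad), for 0.2 s.
At the end, for the whole second after the job is handed in: Held up by the gripper alone, still, level within 0.1 rad, saucer pointing at the lens within 0.2 rad; bead within 15 mm of the saucer's centre, 60 to 120 mm from the lens plane (either side) and within 25 mm of its axis sideways and in height; bystanders moved under 20 mm (contact force between bead_dish and the fingers above 2 N and contact force between bead_dish and rack below 0.05 N and contact force between bead_dish and magnifier below 0.05 N and angle between the x axis of bead_dish and the y axis of magnifier, either way round below 0.2 rad and x of lens in the frame of bead_dish above 0.05 m and angle between bead_dish's own z axis and vertical below 0.1 rad and linear speed of bead_dish below 0.03 m/s and angular speed of bead_dish below 0.2 rad/s and horizontal distance between bead_center and saucer below 0.015 m and z of bead_center in the frame of saucer between 0 and 0.02 m and x of bead_center in the frame of magnifier between -0.025 and 0.025 m and z of bead_center in the frame of magnifier between 0.135 and 0.185 m and (y of bead_center in the frame of magnifier between 0.06 and 0.12 m or y of bead_center in the frame of magnifier between -0.12 and -0.06 m) and distance of each of vial0, vial1, vial2, crimper, keepsake_box from where it was at the start of the episode below 0.02 m); the arm keeps its last pose, push and grip.
It fails at once if the bead rolls up to the rim or out of the saucer (distance between bead_center and saucer above 0.028 m).
It fails at once if the dish is tipped (angle between bead_dish's own z axis and vertical above 0.25 rad).
It fails at once if the magnifier is touched (contact force between magnifier and anything else above 1 N).
It fails at once if a vial, the crimping tool or the box is disturbed (distance of any of vial0, vial1, vial2, crimper, keepsake_box from where it was at the start of the episode above 0.03 m).
It also fails if it takes over 48 s, if anything falls off the work surface, if the arm or the gripper's body presses on something with over 40 N, if the wrist force passes 120 N, or if a joint passes its speed limit or range.

## Working session

There is one attempt and no reset: what is moved stays moved. The work goes in short steps, Python scripts to look and compute and a tool call to move; the robot and the scene stay as the last step left them, time stands still between calls to the robot, and variables do not carry over. Pictures are saved under pics/ and viewed, at most 10 in all, crops included, and the job is handed in when it is done.

Besides the shell and the picture viewer there is one more tool, called after "Call:" by a JSON object that holds its "name" and its "arguments". carry_out: Moves the arm, as the interface text tells. Shifts and turns lie within -1 to 1; 1 stands for 30 cm of shift or 180 degrees of turn. Its arguments: {"type":"object","properties":{"motion":{"type":"array","items":{"type":"array","items":{"type":"array","items":{"type":"number"}}}}},"required":["motion"]}

```bash
mkdir -p pics; cat > h.py <<'E'
import numpy as np, cv2
from scipy.spatial.transform import Rotation as R
from rig import arm
def q2R(q): return R.from_quat([q[1],q[2],q[3],q[0]]).as_matrix()
def grab(n,f=None):
    im=arm.get_image(n)
    if f: cv2.imwrite(f,im["color"])
    return im
def ray(im,uv):
    K=np.array([[im["fx"],0,im["cx"]],[0,im["fy"],im["cy"]],[0,0,1]])
    p=cv2.undistortPoints(np.array([[uv]],float),K,np.array(im["distortion"]))[0,0]
    return np.array(im["xyz"]),q2R(im["attitude"])@np.array([p[0],p[1],1])
def onz(im,uv,z):
    o,d=ray(im,uv); return o+d*(z-o[2])/d[2]
def tri(i1,u1,i2,u2):
    o1,d1=ray(i1,u1);o2,d2=ray(i2,u2)
    s=np.linalg.lstsq(np.c_[d1,-d2],o2-o1,rcond=None)[0]
    a,b=o1+s[0]*d1,o2+s[1]*d2
    return (a+b)/2,np.linalg.norm(a-b)
def proj(im,P):
    A=q2R(im["attitude"]);K=np.array([[im["fx"],0,im["cx"]],[0,im["fy"],im["cy"]],[0,0,1]])
    r=A.T; t=-r@np.array(im["xyz"])
    return cv2.projectPoints(np.array(P,float).reshape(-1,3),cv2.Rodrigues(r)[0],t,K,np.array(im["distortion"]))[0][:,0]
E
python3 - <<'E'
from h import *
for n in("scene","top"):
    im=grab(n,f"pics/{n}0.png"); print(n,im["xyz"],im["attitude"],im["fx"],im["distortion"])
s=arm.get_state(); print(s["t"],s["tcp_pos"],s["eef_rot"],s["gripper_width"])
E
```

```text
scene [ 0.84975541 -0.29500277  0.6904075 ] [-0.27703053  0.89003634  0.34726471 -0.10245303] 475.728900742659 [0.02993502 0.         0.         0.         0.        ]
top [ 0.48765801 -0.00670007  0.79334236] [ 0.05075569 -0.7017945   0.70921274 -0.04388193] 458.5412947763551 [-0.04554899  0.          0.          0.          0.        ]
0.1 [ 0.21269943 -0.64023163  0.24466606] [-5.85471925e-04  9.87167420e-01  1.59687566e-01 -1.51974582e-04] 0.08558380462426324
```

View pics/scene0.png

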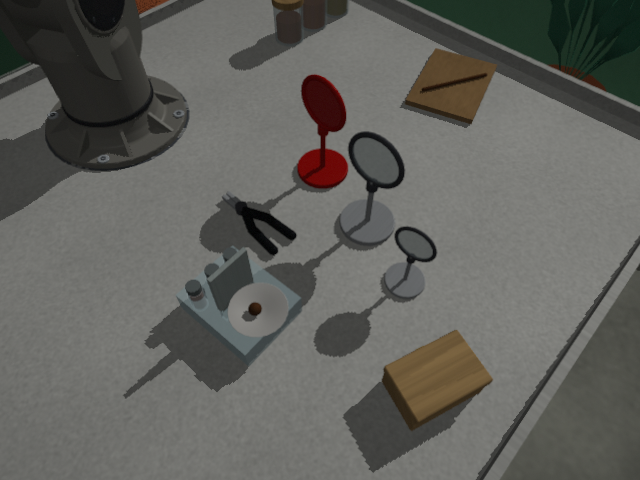

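View pics/top0.png

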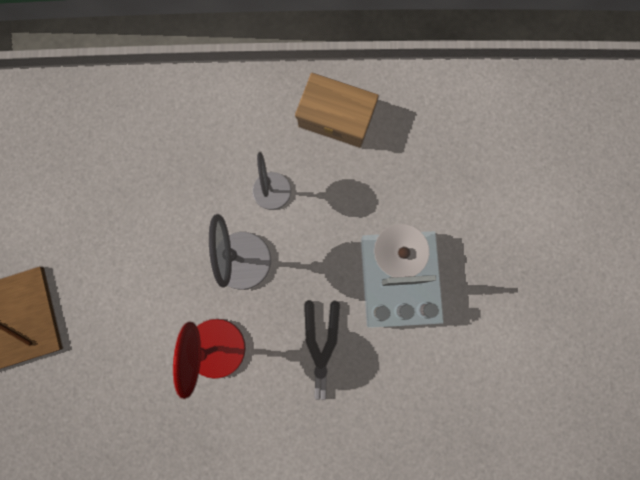

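Magnifier candidates in the scene view are red at (323,100), large dark ring at (376,160) and small dark ring at (415,245). By the description it is the large dark one: scene (376,160), top (221,250). The dish plate is at scene (232,280) and top (408,281), with the bead at scene (255,309) and top (404,253). Next I'll check close crops and measure.

```bash
python3 - <<'E'
from h import *
S=grab("scene","pics/s1.png");T=grab("top","pics/t1.png")
def crop(im,u,v,w,h,k): return cv2.resize(im["color"][v:v+h,u:u+w],None,fx=k,fy=k,interpolation=cv2.INTER_CUBIC)
a=np.vstack([np.hstack([crop(T,350,215,100,75,4),crop(T,195,205,100,75,4)]),np.hstack([crop(S,175,240,130,97.5.__int__(),4)[:300*2,:400] if 0 else cv2.resize(S["color"][240:345,175:315],(400,300),interpolation=cv2.INTER_CUBIC),cv2.resize(S["color"][120:225,325:465],(400,300),interpolation=cv2.INTER_CUBIC)])])
cv2.imwrite("pics/c1.png",a)
# ring masks
def ring(im,box):
    x,y,w,h=box; g=im["color"][y:y+h,x:x+w].max(2)
    m=(g<75).astype(np.uint8)
    m=cv2.morphologyEx(m,cv2.MORPH_CLOSE,np.ones((3,3)))
    c=max(cv2.findContours(m,cv2.RETR_EXTERNAL,cv2.CHAIN_APPROX_NONE)[0],key=cv2.contourArea)
    return m,c.reshape(-1,2)+[x,y]
for n,im,b in(("S",S,(340,125,75,65)),("T",T,(203,208,30,84))):
    m,c=ring(im,b); e=cv2.fitEllipse(c.astype(np.float32)); print(n,e,c.min(0),c.max(0))
    cv2.imwrite(f"pics/m{n}.png",m*255)
def bead(im,box):
    x,y,w,h=box; c=im["color"][y:y+h,x:x+w].astype(int); m=((c.max(2)<110)).astype(np.uint8)
    k,l,st,ce=cv2.connectedComponentsWithStats(m); i=1+st[1:,4].argmax(); print(st[i]); return ce[i]+[x,y]
bs,bt=bead(S,(245,298,22,22)),bead(T,(394,243,22,20)); print(bs,bt,tri(S,bs,T,bt),onz(T,bt,.06),onz(S,bs,.06))
E
```

```text
S ((375.71575927734375, 160.82272338867188), (45.68682098388672, 65.51605987548828), 141.57147216796875) [348 132] [404 189]
T ((220.3975067138672, 250.7714080810547), (20.351999282836914, 71.38789367675781), 174.43614196777344) [210 215] [232 286]
[  0   0  22  22 307]
[  4   4  18  12 174]
[255.44299674 308.99674267] [406.36781609 252.89655172] (array([ 0.56438392, -0.12682122,  0.06250186]), np.float64(0.0036635336703518145)) [ 0.56352698 -0.1286955   0.06      ] [ 0.56443544 -0.12474087  0.06      ]
```

View pics/c1.png

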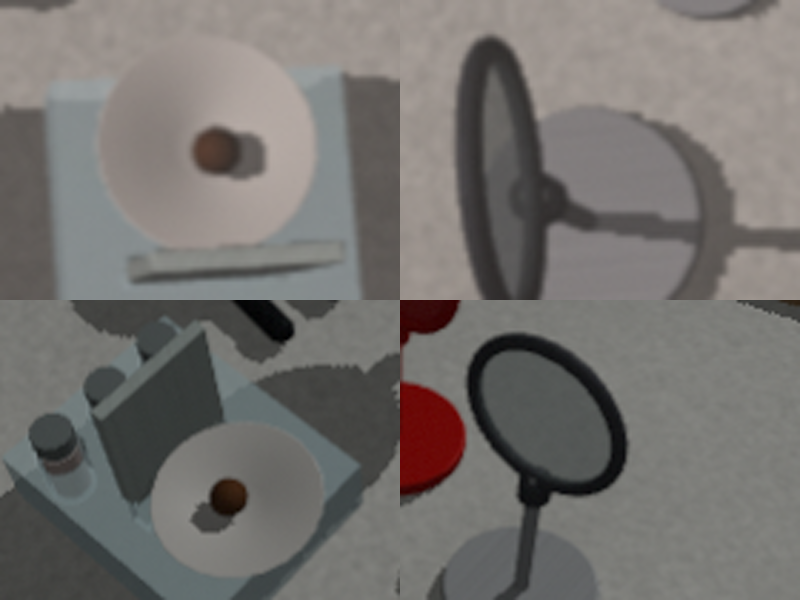

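The crops confirm the dish (top-view plate edge from about (383,282) to (436,278), bead about (404,252.5)) and the large dark ring. The ring's knob biases the ellipse fit, so I'll drop those points. I'll find the bead by colour to leave its shadow out.

```bash
python3 - <<'E'
from h import *
S=grab("scene");T=grab("top")
def ell(im,box,ex,r):
    x,y,w,h=box; m=(im["color"][y:y+h,x:x+w].max(2)<75).astype(np.uint8)
    m=cv2.morphologyEx(m,cv2.MORPH_CLOSE,np.ones((3,3)))
    c=max(cv2.findContours(m,cv2.RETR_EXTERNAL,cv2.CHAIN_APPROX_NONE)[0],key=cv2.contourArea).reshape(-1,2)+[x,y]
    c=c[np.linalg.norm(c-ex,axis=1)>r]; e=cv2.fitEllipse(c.astype(np.float32)); print(e); return e
eS=ell(S,(340,125,75,65),[371,188],8); eT=ell(T,(203,208,34,84),[232,253],11)
P,g=tri(S,eS[0],T,eT[0]); print("lens",P,g)
a=np.deg2rad(eT[2]+90); d=np.array([np.cos(a),np.sin(a)])*eT[1][1]/2
p,q=[onz(T,np.array(eT[0])+s*d,.16) for s in(1,-1)]; print("lens ends",p,q,np.linalg.norm(p-q),(p+q)/2,"plane yaw",np.degrees(np.arctan2(*(q-p)[1::-1])))
# foot: light-grey ellipse on the table, scene: shadow-free outline by rays
def bead(im,box):
    x,y,w,h=box; c=im["color"][y:y+h,x:x+w].astype(int); m=((c[...,2]-c[...,0]>25)&(c[...,2]<1.0*150)).astype(np.uint8)
    k,l,st,ce=cv2.connectedComponentsWithStats(m); i=1+st[1:,4].argmax(); print(st[i]); return ce[i]+[x,y]
bs,bt=bead(S,(243,296,26,26)),bead(T,(390,240,28,26)); print("bead",bs,bt,tri(S,bs,T,bt))
L=tri(S,(208.6,277.8),T,(382.7,282)); Rr=tri(S,(247.1,249.8),T,(435.8,277.8)); print("plate",L,Rr)
l,r=onz(T,(382.7,282),.133),onz(T,(435.8,277.8),.133); print(l,r,(l+r)/2,np.linalg.norm(l-r),"plate yaw(-y dir)",np.degrees(np.arctan2(*(l-r)[1::-1])))
# rack yaw via front edge corners (top view), vials
for uv in((362,236),(440,233),(368,326),(443,322)): print(onz(T,uv,.045))
s=arm.get_state(); A=q2R(s["eef_rot"]); print(A.round(3),s["t"])
E
```

```text
((375.9366760253906, 159.78567504882812), (43.2140998840332, 65.96215057373047), 136.57350158691406)
((220.06382751464844, 250.62181091308594), (19.339906692504883, 73.20954895019531), 174.7295684814453)
lens [0.55899582 0.14692083 0.16177814] 3.5165106168779476e-05
lens ends [0.61100278 0.1532375  0.16      ] [0.50846461 0.14165371 0.16      ] 0.10319040537397536 [0.5597337  0.14744561 0.16      ] plane yaw -173.5545901804438
[ 8  7 10  9 65]
[ 9  8  7  9 47]
bead [255.92307692 306.47692308] [401.87234043 252.        ] (array([ 0.56412443, -0.1217051 ,  0.06352666]), np.float64(0.0018628140347152786))
plate (array([ 0.5011302 , -0.11495833,  0.07854868]), np.float64(0.06307005257657747)) (array([ 0.53379749, -0.12634998,  0.1872972 ]), np.float64(0.05039353440925895))
[ 0.51438773 -0.08121835  0.133     ] [ 0.51950842 -0.15776659  0.133     ] [ 0.51694808 -0.11949247  0.133     ] 0.07671932272142706 plate yaw(-y dir) 93.82709425216933
[ 0.59387616 -0.0589963   0.045     ]
[ 0.59743648 -0.18787416  0.045     ]
[ 0.44764406 -0.06577558  0.045     ]
[ 0.45252481 -0.18676771  0.045     ]
[[ 0.949  0.315 -0.   ]
 [ 0.315 -0.949  0.   ]
 [-0.    -0.    -1.   ]] 0.3
```

```bash
python3 - <<'E'
from h import *
S=grab("scene");T=grab("top")
Rr=tri(S,(208.6,277.8),T,(435.8,277.8)); L=tri(S,(247.1,249.8),T,(382.7,282)); print("plate R,L",Rr,L)
# saucer: bright & not bluish
def sau(im,box,thr):
    x,y,w,h=box; c=im["color"][y:y+h,x:x+w].astype(int); m=((c[...,2]-c[...,0]>thr)).astype(np.uint8)
    m=cv2.morphologyEx(m,cv2.MORPH_OPEN,np.ones((3,3)))
    k=max(cv2.findContours(m,cv2.RETR_EXTERNAL,cv2.CHAIN_APPROX_NONE)[0],key=cv2.contourArea); k=cv2.convexHull(k)
    print(cv2.boundingRect(k)[:4],cv2.contourArea(k)); e=cv2.fitEllipse(k); return np.array(e[0])+[x,y],e
for thr in(3,6,9):
    t,e=sau(T,(368,238,65,37),thr); s,f=sau(S,(222,280,70,60),thr); print(thr,t,e,s,f,onz(T,t,.059),onz(S,s,.059))
im=T["color"]
for u in(390,400,410,420,430): print(u,im[270:292,u].sum(1)//3)
print(S["color"][275:282,200:240].sum(2)//3)
E
```

```text
plate R,L (array([ 0.5193587 , -0.15658388,  0.13769272]), np.float64(0.0002634763982598686)) (array([ 0.51413477, -0.08366539,  0.12032232]), np.float64(0.002540170951032436))
(6, 0, 55, 37) 1761.5
(7, 4, 59, 52) 2378.5
3 [401.3819809  250.97049427] ((33.381980895996094, 12.970494270324707), (53.70301055908203, 55.21857452392578), 109.29179382324219) [257.33565903 309.58733749] ((35.33565902709961, 29.587337493896484), (51.77859115600586, 59.56269073486328), 75.75667572021484) [ 0.56683763 -0.12093019  0.059     ] [ 0.56673082 -0.12324727  0.059     ]
(7, 0, 54, 37) 1734.5
(27, 22, 13, 13) 127.5
6 [401.33759689 250.64487743] ((33.33759689331055, 12.644877433776855), (53.64470291137695, 55.14179611206055), 134.99464416503906) [254.7246933  308.03407288] ((32.724693298339844, 28.034072875976562), (12.989761352539062, 13.983723640441895), 48.47315216064453) [ 0.56736555 -0.1208752   0.059     ] [ 0.56204984 -0.12411386  0.059     ]
(7, 0, 54, 37) 1712.5
(27, 22, 13, 13) 122.5
9 [401.36759567 251.17312813] ((33.36759567260742, 13.173128128051758), (52.04630661010742, 54.05270767211914),
[... 1172 characters left out ...]
  56  56  55
   55  56  55  55]
 [120 120 121 121 122 126 105  92 105 104 105 106 105 100  87  63  57  58
   57  57  57  56  56  55  55  56  55  56  57  56  57  56  56  56  56  55
   56  55  55  55]
 [120 120 120 120 121 126 101  93 104 105 106 105 101  82  60  57  57  57
   58  57  56  57  56  56  54  56  56  56  57  56  57  58  56  56  56  56
   55  55  55  56]
 [121 121 120 120 121 125 107  68  86 100 104  99  83  59  56  57  58  57
   56  57  58  55  55  56  55  55  55  56  57  56  56  57  56  57  56  56
   55  56  56  55]
 [120 122 121 121 121 116 114  75  59  80  88  77  59  57  54  58  58  58
   57  58  58  56  56  56  55  56  56  56  57  56  55  57  56  56  56  55
   55  56  55  55]]
```

Call:
{"name": "carry_out", "arguments": {"motion": [[[0.03,0.05,0,0,0,0.026,1],[0.06,0.11,0,0,0,0.026,1],[0.07,0.12,0,0,0,0.026,1],[0.07,0.12,0,0,0,0.026,1],[0.07,0.12,0,0,0,0.026,1],[0.07,0.12,0,0,0,0.026,1],[0.07,0.12,0,0,0,0.026,1],[0.07,0.12,0,0,0,0.026,1]]]}}

```text
t: 1.4
tcp_pos: [0.3664, -0.3753, 0.2455]
eef_rot: [0.0, 0.883, 0.469, 0.0]
ft_force: [-0.6, -0.7, 0.2]
gripper_width: 0.0856
gripper_force: 0.0
```

Call:
{"name": "carry_out", "arguments": {"motion": [[[0.07,0.118,-0.02,0,0,0.028,1],[0.07,0.118,-0.02,0,0,0.028,1],[0.07,0.118,-0.02,0,0,0.028,1],[0.07,0.118,-0.02,0,0,0.028,1],[0.07,0.118,-0.02,0,0,0.028,1],[0.067,0.11,-0.02,0,0,0.028,1],[0.056,0.092,-0.02,0,0,0.024,1],[0.032,0.052,-0.01,0,0,0.011,1]]]}}

```text
t: 2.4
tcp_pos: [0.5179, -0.1219, 0.2001]
eef_rot: [-0.0, 0.691, 0.722, 0.0]
ft_force: [-0.1, -0.2, -0.0]
gripper_width: 0.0856
gripper_force: 0.0
```

```bash
python3 - <<'E'
from h import *
S=grab("scene");T=grab("top")
s=arm.get_state(); A=q2R(s["eef_rot"]); print(s["tcp_pos"],np.degrees(np.arctan2(A[1,1],A[0,1])),A[2],s["t"],s["q"])
print(onz(T,(409,278.5),.133))
cv2.imwrite("pics/c2.png",np.hstack([cv2.resize(T["color"][190:310,330:490],(400,300)),cv2.resize(S["color"][180:360,130:370],(400,300))]))
E
```

```text
[ 0.51790084 -0.12192391  0.20009823] 2.4839724663511107 [ 6.56155053e-04 -1.10804284e-04 -9.99999779e-01] 2.5 [ 0.49012601  0.27451515 -0.44362476  1.94947592  0.14294082  0.94807894
  0.02070359]
[ 0.51896571 -0.1191445   0.133     ]
```

View pics/c2.png

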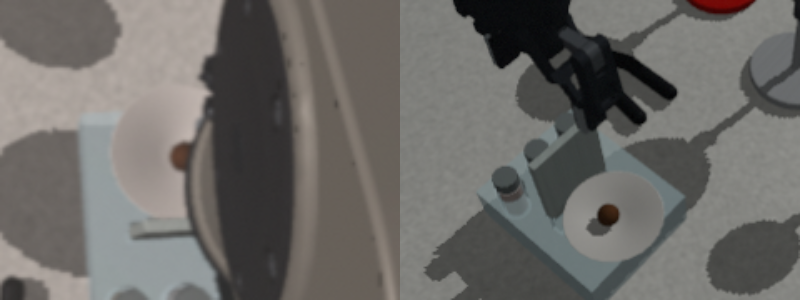

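The gripper stands above the plate (crop: jaws around (600,90) over plate top (565,160)), and the bead is still centred. Descending now.

Call:
{"name": "carry_out", "arguments": {"motion": [[[0,0,-0.04,0,0,0,1],[0.001,0,-0.045,0,0,0,1],[0.001,0,-0.045,0,0,0,1],[0,0,-0.045,0,0,0,1],[0,0,-0.045,0,0,0,1],[0,0,-0.04,0,0,0,1],[0,0,-0.025,0,0,0,1],[0,0,-0.008,0,0,0,1]]]}}

```text
t: 3.5
tcp_pos: [0.5178, -0.1233, 0.1119]
eef_rot: [-0.0, 0.692, 0.722, -0.0]
ft_force: [-0.3, -0.4, 0.1]
gripper_width: 0.0853
gripper_force: 0.0
```

Call:
{"name": "carry_out", "arguments": {"motion": [[[0,0,0,0,0,0,0.6],[0,0,0,0,0,0,0.3],[0,0,0,0,0,0,0.1],[0,0,0,0,0,0,-0.1],[0,0,0,0,0,0,-0.25],[0,0,0,0,0,0,-0.4],[0,0,0,0,0,0,-0.45],[0,0,0,0,0,0,-0.5]]]}}

```text
t: 4.5
tcp_pos: [0.5179, -0.1233, 0.1124]
eef_rot: [-0.0, 0.692, 0.721, -0.0]
ft_force: [-0.6, 0.1, 0.4]
gripper_width: 0.0214
gripper_force: 0.0
```

```bash
python3 - <<'E'
from h import *
S=grab("scene");s=arm.get_state(); print(s["tcp_pos"],s["gripper_width"],s["ft_force"])
cv2.imwrite("pics/c3.png",cv2.resize(S["color"][210:350,170:330],(800,600)[:2],interpolation=cv2.INTER_CUBIC))
E
```

```text
[ 0.51790064 -0.1233307   0.11238286] 0.02150332428613176 [ 1.06951587 -0.45289375 -1.23473113]
```

View pics/c3.png

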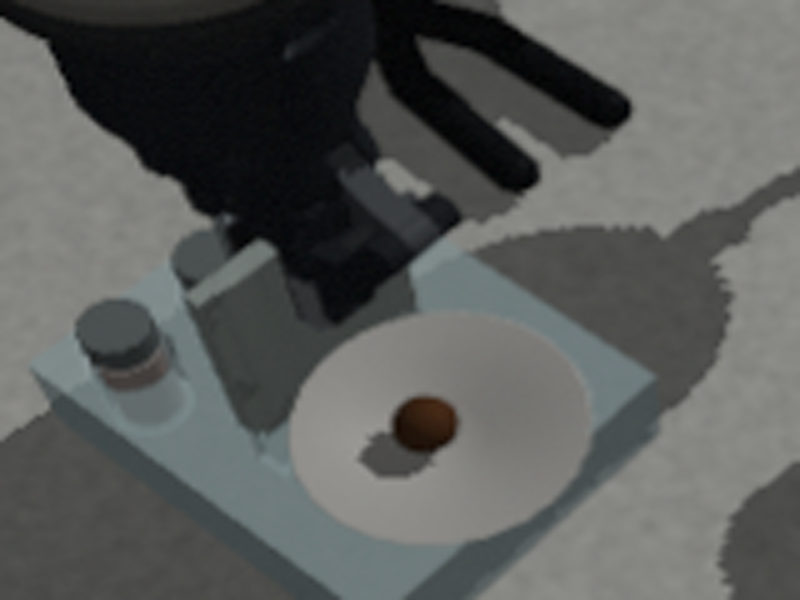

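Fingers straddle the plate and the bead is at the saucer's middle (425,423 in the crop). Closing gently.

Call:
{"name": "carry_out", "arguments": {"motion": [[[0,0,0,0,0,0,-0.57],[0,0,0,0,0,0,-0.64],[0,0,0,0,0,0,-0.7],[0,0,0,0,0,0,-0.75],[0,0,0,0,0,0,-0.8],[0,0,0,0,0,0,-0.85],[0,0,0,0,0,0,-0.9],[0,0,0,0,0,0,-1]]]}}

```text
t: 5.55
tcp_pos: [0.5181, -0.1233, 0.1125]
eef_rot: [0.0, 0.692, 0.722, 0.0]
ft_force: [0.7, 0.0, 1.9]
gripper_width: 0.0072
gripper_force: 58.6
```

Call:
{"name": "carry_out", "arguments": {"motion": [[[0,0,0,0,0,0,-1],[0,0,0,0,0,0,-1],[0,0,0,0,0,0,-1],[0,0,0,0,0,0,-1],[0,0,0.001,0,0,0,-1],[0,0,0.002,0,0,0,-1],[0,0,0.003,0,0,0,-1],[0,0,0.004,0,0,0,-1]]]}}

```text
t: 6.55
tcp_pos: [0.5176, -0.1233, 0.1153]
eef_rot: [-0.0, 0.692, 0.722, -0.0]
ft_force: [1.1, -0.5, -4.0]
gripper_width: 0.007
gripper_force: 58.3
```

```bash
cat >> h.py <<'E'
def bead_saucer(im,box,view=None):
    x,y,w,h=box; c=im["color"][y:y+h,x:x+w].astype(int); hsv=cv2.cvtColor(im["color"][y:y+h,x:x+w],cv2.COLOR_BGR2HSV)
    m=((hsv[...,1]>110)&(c[...,2]-c[...,0]>25)&(c[...,1]<110)).astype(np.uint8)
    k,l,st,ce=cv2.connectedComponentsWithStats(m); i=1+st[1:,4].argmax(); return ce[i]+[x,y],st[i,4]
E
python3 - <<'E'
from h import *
S=grab("scene");s=arm.get_state(); print(s["t"],s["tcp_pos"],s["gripper_width"],s["gripper_force"],s["ft_force"])
print(bead_saucer(S,(235,285,50,50)))
E
```

```text
6.6 [ 0.51783811 -0.12336581  0.11551335] 0.0074223321955663455 58.33729863166809 [-0.23231579  1.02618101 -2.43607256]
(array([255.17808219, 306.1369863 ]), np.int32(73))
```

Call:
{"name": "carry_out", "arguments": {"motion": [[[0,0,0.006,0,0,0,-1],[0,0,0.008,0,0,0,-1],[0,0,0.01,0,0,0,-1],[0,0,0.012,0,0,0,-1],[0,0,0.014,0,0,0,-1],[0,0,0.016,0,0,0,-1],[0,0,0.018,0,0,0,-1],[0,0,0.02,0,0,0,-1]]]}}

```text
t: 7.6
tcp_pos: [0.5179, -0.1233, 0.147]
eef_rot: [-0.0, 0.692, 0.722, -0.0]
ft_force: [-0.1, 0.7, -2.4]
gripper_width: 0.007
gripper_force: 58.3
```

```bash
python3 - <<'E'
from h import *
S=grab("scene");s=arm.get_state(); print(s["t"],s["tcp_pos"],s["gripper_width"],s["gripper_force"],s["ft_force"],s["moment"])
print(bead_saucer(S,(225,265,70,70)))
cv2.imwrite("pics/c4.png",cv2.resize(S["color"][190:340,150:350],(800,600),interpolation=cv2.INTER_CUBIC))
E
```

```text
7.65 [ 0.51825832 -0.12337392  0.14773784] 0.0071294076715793355 58.383384346961975 [ 1.28161898 -0.42306395 -1.27684393] [ 0.00134294 -0.05303915  0.06264598]
(array([252.76315789, 295.61842105]), np.int32(76))
```

View pics/c4.png

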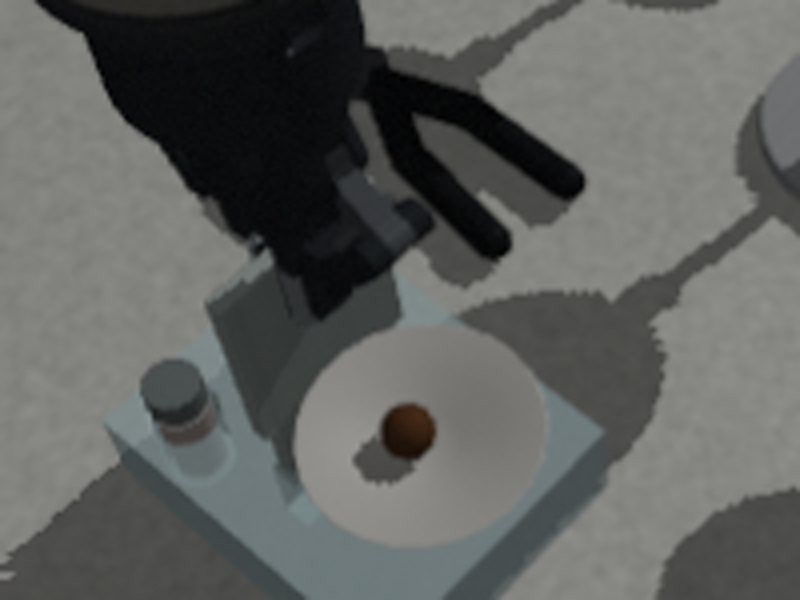

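The dish is lifting level, with the bead mid-saucer at (408,430) in the crop. Continuing up.

Call:
{"name": "carry_out", "arguments": {"motion": [[[0,0,0.024,0,0,0,-1],[0,0,0.03,0,0,0,-1],[0,0,0.034,0,0,0,-1],[0,0,0.036,0,0,0,-1],[0,0,0.034,0,0,0,-1],[0,0,0.028,0,0,0,-1],[0,0,0.02,0,0,0,-1],[0,0,0.01,0,0,0,-1]]]}}

```text
t: 8.65
tcp_pos: [0.5179, -0.1234, 0.2117]
eef_rot: [0.0, 0.692, 0.721, 0.0]
ft_force: [-0.2, -0.6, -3.4]
gripper_width: 0.0072
gripper_force: 58.4
```

```bash
python3 - <<'E'
from h import *
S=grab("scene","pics/s5.png");s=arm.get_state(); A=q2R(s["eef_rot"]);print(s["t"],s["tcp_pos"],s["gripper_force"],A.round(4))
b,n=bead_saucer(S,(215,235,80,80)); print(b,n,onz(S,b,.163))
E
```

```text
8.7 [ 0.51801685 -0.12335834  0.21187218] 58.4481418132782 [[-4.110e-02  9.992e-01  3.000e-04]
 [ 9.992e-01  4.110e-02 -1.000e-04]
 [-1.000e-04  3.000e-04 -1.000e+00]]
[247.11235955 271.66292135] 89 [ 0.56377716 -0.12334617  0.163     ]
```

```bash
python3 - <<'E'
from h import *
N=48; t=np.linspace(0,1,N+1); s=10*t**3-15*t**4+6*t**5
y0,y1=2.4,94.9; yaw=np.radians(y0+(y1-y0)*s)
P0=np.array([.518,-.1234]); b0=P0+.048*np.array([np.cos(yaw[0]),np.sin(yaw[0])]); b1=np.array([.567,.057])
b=b0+(b1-b0)*s[:,None]; P=b-.048*np.c_[np.cos(yaw),np.sin(yaw)]
U=np.c_[P/.3,np.degrees(yaw)/180]; acc=U[0].copy()
for i in range(N):
    d=np.round(U[i+1]-acc,3); acc+=d
    if i%8==0: print("call",i//8, P[i].round(4))
    print(f"[{d[0]:g}, {d[1]:g}, 0, 0, 0, {d[2]:g}, -1],",end=" " if i%8<7 else "\n")
print(P[-1],np.degrees(yaw[-1]))
E
```

```text
call 0 [ 0.518  -0.1234]
[0, 0, 0, 0, 0, 0, -1], [0, 0, 0, 0, 0, 0, -1], [0, 0.001, 0, 0, 0, 0.001, -1], [0, 0.001, 0, 0, 0, 0.002, -1], [0, 0.001, 0, 0, 0, 0.002, -1], [0, 0.002, 0, 0, 0, 0.003, -1], [0, 0.003, 0, 0, 0, 0.005, -1], [0.001, 0.004, 0, 0, 0, 0.005, -1],
call 1 [ 0.5182 -0.1198]
[0, 0.004, 0, 0, 0, 0.007, -1], [0.001, 0.006, 0, 0, 0, 0.008, -1], [0.001, 0.006, 0, 0, 0, 0.01, -1], [0.001, 0.007, 0, 0, 0, 0.01, -1], [0.001, 0.008, 0, 0, 0, 0.012, -1], [0.002, 0.009, 0, 0, 0, 0.013, -1], [0.002, 0.01, 0, 0, 0, 0.015, -1], [0.003, 0.01, 0, 0, 0, 0.015, -1],
call 2 [ 0.5216 -0.1018]
[0.003, 0.011, 0, 0, 0, 0.016, -1], [0.004, 0.013, 0, 0, 0, 0.017, -1], [0.005, 0.013, 0, 0, 0, 0.018, -1], [0.005, 0.013, 0, 0, 0, 0.019, -1], [0.006, 0.015, 0, 0, 0, 0.019, -1], [0.006, 0.015, 0, 0, 0, 0.02, -1], [0.007, 0.016, 0, 0, 0, 0.02, -1], [0.008, 0.016, 0, 0, 0, 0.02, -1],
call 3 [ 0.5348 -0.0682]
[0.008, 0.017, 0, 0, 0, 0.02, -1], [0.008, 0.017, 0, 0, 0, 0.02, -1], [0.008, 0.017, 0, 0, 0, 0.02, -1], [0.009, 0.018, 0, 0, 0, 0.019, -1], [0.009, 0.017, 0, 0, 0, 0.018, -1], [0.008, 0.018, 0, 0, 0, 0.018, -1], [0.009, 0.017, 0, 0, 0, 0.018, -1], [0.008, 0.017, 0, 0, 0, 0.016, -1],
call 4 [ 0.5548 -0.0269]
[0.007, 0.016, 0, 0, 0, 0.015, -1], [0.007, 0.015, 0, 0, 0, 0.015, -1], [0.007, 0.014, 0, 0, 0, 0.013, -1], [0.006, 0.013, 0, 0, 0, 0.012, -1], [0.005, 0.012, 0, 0, 0, 0.01, -1], [0.005, 0.011, 0, 0, 0, 0.01, -1], [0.004, 0.009, 0, 0, 0, 0.008, -1], [0.004, 0.008, 0, 0, 0, 0.007, -1],
call 5 [0.5683 0.0027]
[0.003, 0.007, 0, 0, 0, 0.005, -1], [0.002, 0.005, 0, 0, 0, 0.005, -1], [0.001, 0.004, 0, 0, 0, 0.003, -1], [0.002, 0.003, 0, 0, 0, 0.002, -1], [0, 0.002, 0, 0, 0, 0.002, -1], [0.001, 0, 0, 0, 0, 0.001, -1], [-0, 0.001, 0, 0, 0, -0, -1], [0, -0, 0, 0, 0, -0, -1],
[0.57110001 0.00917543] 94.90000000000002
```

Call:
{"name": "carry_out", "arguments": {"motion": [[[0,0,0,0,0,0,-1],[0,0,0,0,0,0,-1],[0,0.001,0,0,0,0.001,-1],[0,0.001,0,0,0,0.002,-1],[0,0.001,0,0,0,0.002,-1],[0,0.002,0,0,0,0.003,-1],[0,0.003,0,0,0,0.005,-1],[0.001,0.004,0,0,0,0.005,-1]]]}}

```text
t: 9.7
tcp_pos: [0.5182, -0.1197, 0.2114]
eef_rot: [0.0, 0.671, 0.741, 0.0]
ft_force: [-0.2, 0.2, -1.9]
gripper_width: 0.0072
gripper_force: 58.4
```

Call:
{"name": "carry_out", "arguments": {"motion": [[[0,0.004,0,0,0,0.007,-1],[0.001,0.006,0,0,0,0.008,-1],[0.001,0.006,0,0,0,0.01,-1],[0.001,0.007,0,0,0,0.01,-1],[0.001,0.008,0,0,0,0.012,-1],[0.002,0.009,0,0,0,0.013,-1],[0.002,0.01,0,0,0,0.015,-1],[0.003,0.01,0,0,0,0.015,-1]]]}}

```text
t: 10.7
tcp_pos: [0.5215, -0.1015, 0.2114]
eef_rot: [-0.0, 0.559, 0.829, -0.0]
ft_force: [0.3, -0.2, -2.4]
gripper_width: 0.0067
gripper_force: 58.4
```

Call:
{"name": "carry_out", "arguments": {"motion": [[[0.003,0.011,0,0,0,0.016,-1],[0.004,0.013,0,0,0,0.017,-1],[0.005,0.013,0,0,0,0.018,-1],[0.005,0.013,0,0,0,0.019,-1],[0.006,0.015,0,0,0,0.019,-1],[0.006,0.015,0,0,0,0.02,-1],[0.007,0.016,0,0,0,0.02,-1],[0.008,0.016,0,0,0,0.02,-1]]]}}

```text
t: 11.7
tcp_pos: [0.5348, -0.0679, 0.2114]
eef_rot: [-0.0, 0.352, 0.936, -0.0]
ft_force: [0.1, -0.6, -2.4]
gripper_width: 0.0073
gripper_force: 58.4
```

Call:
{"name": "carry_out", "arguments": {"motion": [[[0.008,0.017,0,0,0,0.02,-1],[0.008,0.017,0,0,0,0.02,-1],[0.008,0.017,0,0,0,0.02,-1],[0.009,0.018,0,0,0,0.019,-1],[0.009,0.017,0,0,0,0.018,-1],[0.008,0.018,0,0,0,0.018,-1],[0.009,0.017,0,0,0,0.018,-1],[0.008,0.017,0,0,0,0.016,-1]]]}}

```text
t: 12.7
tcp_pos: [0.5549, -0.0265, 0.2114]
eef_rot: [-0.0, 0.125, 0.992, -0.0]
ft_force: [0.5, -0.7, -1.5]
gripper_width: 0.0071
gripper_force: 58.4
```

Call:
{"name": "carry_out", "arguments": {"motion": [[[0.007,0.016,0,0,0,0.015,-1],[0.007,0.015,0,0,0,0.015,-1],[0.007,0.014,0,0,0,0.013,-1],[0.006,0.013,0,0,0,0.012,-1],[0.005,0.012,0,0,0,0.01,-1],[0.005,0.011,0,0,0,0.01,-1],[0.004,0.009,0,0,0,0.008,-1],[0.004,0.008,0,0,0,0.007,-1]]]}}

```text
t: 13.7
tcp_pos: [0.5684, 0.0028, 0.2114]
eef_rot: [-0.0, -0.015, 1.0, -0.0]
ft_force: [-0.6, 0.4, -2.1]
gripper_width: 0.0072
gripper_force: 58.4
```

Call:
{"name": "carry_out", "arguments": {"motion": [[[0.003,0.007,0,0,0,0.005,-1],[0.002,0.005,0,0,0,0.005,-1],[0.001,0.004,0,0,0,0.003,-1],[0.002,0.003,0,0,0,0.002,-1],[0,0.002,0,0,0,0.002,-1],[0.001,0,0,0,0,0.001,-1],[0,0.001,0,0,0,0,-1],[0,0,0,0,0,0,-1]]]}}

```text
t: 14.7
tcp_pos: [0.571, 0.0093, 0.2114]
eef_rot: [-0.0, -0.043, 0.999, -0.0]
ft_force: [0.1, 0.0, -3.1]
gripper_width: 0.0073
gripper_force: 58.4
```

```bash
python3 - <<'E'
from h import *
S=grab("scene","pics/s6.png");T=grab("top","pics/t6.png");s=arm.get_state(); A=q2R(s["eef_rot"]);print(s["t"],s["tcp_pos"],s["gripper_force"],A.round(4))
cv2.imwrite("pics/c6.png",np.vstack([cv2.resize(S["color"][100:325,200:500],(800,600))]))
E
```

```text
14.8 [0.57100703 0.00926508 0.2113986 ] 58.4287691116333 [[-9.964e-01 -8.490e-02 -0.000e+00]
 [-8.490e-02  9.964e-01 -1.000e-04]
 [ 0.000e+00 -0.000e+00 -1.000e+00]]
```

View pics/c6.png

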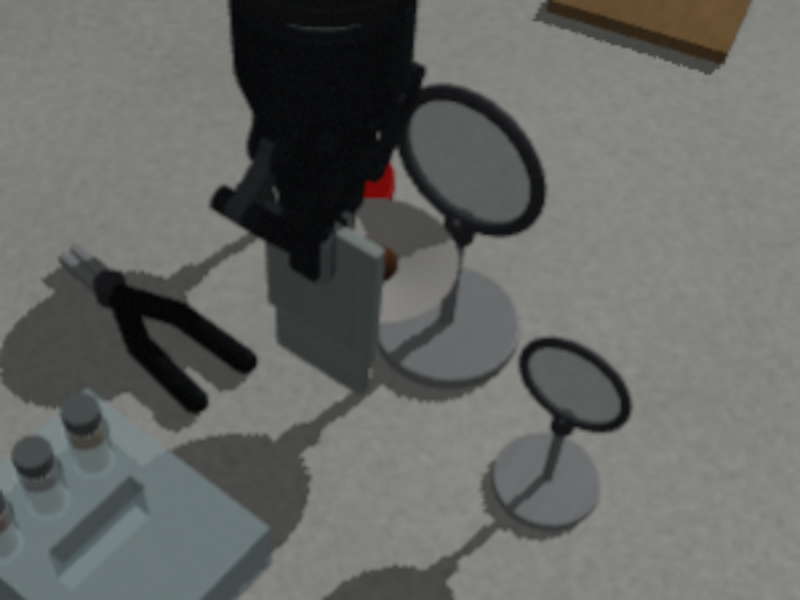

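The dish faces the large lens with the bead partly visible behind the plate edge at crop (388,263), and the rest looks undisturbed. A numeric check of the bead, then settling.

Call:
{"name": "carry_out", "arguments": {"motion": [[[0,0,0,0,0,0,-1],[0,0,0,0,0,0,-1],[0,0,0,0,0,0,-1],[0,0,0,0,0,0,-1],[0,0,0,0,0,0,-1],[0,0,0,0,0,0,-1],[0,0,0,0,0,0,-1],[0,0,0,0,0,0,-1]]]}}

```text
t: 15.8
tcp_pos: [0.571, 0.0092, 0.2114]
eef_rot: [-0.0, -0.043, 0.999, -0.0]
ft_force: [0.8, 0.3, -2.6]
gripper_width: 0.0076
gripper_force: 58.4
```

```bash
python3 - <<'E'
from h import *
for k in range(2):
    S=grab("scene");T=grab("top","pics/t7.png")
    x0,y0,w,h=338,185,20,25; c=S["color"][y0:y0+h,x0:x0+w].astype(int); m=(c[...,2]-c[...,0]>20)&(c[...,2]<130); v,u=np.nonzero(m)
    print("bead px u",u.min()+x0,u.max()+x0,"v",v.min()+y0,v.max()+y0,m.sum())
C=np.array([.567,.057,.16]); right=q2R(S["attitude"])[:,0]; down=q2R(S["attitude"])[:,1]
print("expected centre, right, top, bottom",proj(S,[C,C+.01*right,C-.01*down,C+.01*down]).round(1), "top",proj(T,[C])[0])
fx=np.array([-.0849,.9964,0]); sx=np.array([.9964,.0849,0]); ctr=np.array([.571,.0093,.159])+.049*fx
print("rim",proj(S,[ctr+.045*fx,ctr+.045*sx,ctr+.045*(fx+sx)/2**.5]).round(1))
cv2.imwrite("pics/c7.png",np.hstack([cv2.resize(S["color"][170:245,310:410],(400,300),interpolation=cv2.INTER_CUBIC),cv2.resize(T["color"][180:300,190:350],(400,300))]))
E
```

```text
bead px u 344 348 v 193 201 28
bead px u 344 348 v 193 202 30
expected centre, right, top, bottom [[341.1 196.2]
 [348.  196.2]
 [341.1 189.3]
 [341.1 203. ]] top [284.63882996 244.36318998]
rim [[359.3 178. ]
 [366.9 211. ]
 [371.9 193.3]]
```

View pics/c7.png

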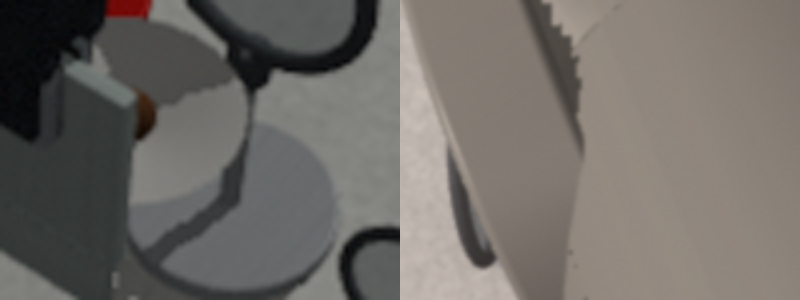

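The bead's right edge is at u≈348.5 (expected 348) and v≈197–198 (expected 196), steady across both frames. That puts it within about 3–4 mm of the target, so I'm handing in.

```bash
python3 -c "
from rig import arm
print(arm.close_job())"
```

```text
the job is handed in; nothing more can be done
None
```

I handed the job in at about 16 s; no verdict came back. The dish is held level and still with its saucer facing the large dark lens, the bead near the middle of the saucer at lens height, and about 9 cm from the glass by calculation.

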